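Seat the cover plate in the clamping fixture and lock the cam lever

ROBOT

A 7-joint arm with a two-finger parallel gripper is mounted at the origin on a cart in front of the work surface, level with it; the furniture and walls round the work are solid. World frame = base frame: x ahead of the robot, y to its left, z up, the work surface at z = 0. Lengths are in m, angles in degrees, forces in N, time in s.
With the tool pointing down it reaches from about 0.4 to 0.9 m from the base axis. Payload 5.5 kg.
Tool frame: the origin (TCP) lies at the very end of the fingers, on their centre line; the grasp point (between the pads) lies behind it (grip_point_offset is the x of the grasp point in the tool frame, in m); x points along the fingers, y is the direction in which the jaws open and shut, and the axes are right-handed (so a half turn about x gives the same grasp; the last joint's range is limited). The gripper opens to 92 mm and grips with 3 to 60 N. Pads are 19 mm wide; open, the fingers measure 130 mm over their backs; the gripper's body (75 mm by 190 mm) begins 47 mm behind the grasp point.
Start: joints at [-49.148, 28.699, -24.465, 88.831, 12.651, 65.22, -12.049], TCP at [0.283, 0.585, 0.227] pointing down, gripper open.
Joint ranges: [-164.97, 164.97], [-17.58, 116.51], [-87.97, 89.64], [11.32, 138.91], [-80.73, 260.73], [10.89, 115.49], [-147.41, 147.41]. Speed limits (degrees/s): [147.25, 147.25, 180, 180, 180, 180, 180].

INTERFACE

Orientations are given as a 3x3 rotation matrix whose columns are the frame's x, y, z axes.
In Python, from workcell import get_obs, capture, close_job, grip_point_offset gives the robot as it stands.
- The arm moves only by the shell command python3 -m jog 'ROWS' [OPENING] [FORCE]. ROWS is JSON, a list of rows, each a list of 2 entries, a list of its own where there are three numbers: the shift along the tool's x, y, z in mm, then the turn, a rotation vector about the tool's x, y, z in degrees. In form: [[[dx, dy, dz], [ax, ay, az]], ...]. A call has 1 to 5 rows; each row is the pose to reach, as a shift and turn from the pose measured when the call began, along the tool's axes at that moment; what a row does not reach only later rows make up. A row lasts 1/12 s, in which the tool goes at most 41.7 mm and 7.16 degrees, less where a joint would pass 70% of its speed; a pose out of reach is approached as far as the arm can. A call with a gripper value outside its range is refused whole. OPENING is the opening, from 0 (shut) to 1 (fully open), set as the call begins (- or left out, the last holds). The fingers move at their own pace and stop on an object; FORCE is the grip in N (left out, the last holds). Time passes only in rows, so rows that repeat a pose let the fingers close. It gives the time, the measured TCP pose, the force and the opening at its end, in the units of the state.
- get_obs(): the state, without advancing time (a new reading comes with each control period).
- capture(name): name is "scene" or "top" or "wrist"; returns a dict with "img" (420x560x3 uint8, blue, green, red), "range_z" (420x560 float32, m along the optical axis (not along the pixel's ray), 0 where there is no reading), "fx", "fy", "cx", "cy" (pixels), "R" (3x3) and "t" (3): a world point X has camera coordinates R X + t. Camera axes: x right, y down, z forward; pixel columns grow to the right and rows downward; lengths in m; the calibration is good to about 2 mm. A picture is of the moment at which its call begins.
- close_job(): hands the job in, once; it reports no verdict.
The state is a dict: "time_s": time; "joint_positions": joint angles; "joint_vel": joint speeds; "tau": joint torques, N m; "tcp_pos": TCP position; "tool_rot": TCP orientation; "ft_force": force on the tool from outside, world axes, zero at the start; "wrist_torque": the same for the moment, N m; "width": finger opening in m.
Only numpy, scipy, OpenCV 4.12 (cv2) and the standard library are available. Lean on these libraries where they do the work, as an engineer would, in place of code of your own. Each camera call takes 0.05 s, during which the arm holds its last target.

TASK

Push the loose cast cover lengthwise along the fixture until its far end is fully home against the end stop, then swing the black-handled cam lever through its quarter turn until it is firmly up against its stop pin, so that the cover is clamped against the fence. Do not force anything: never push the cover with more than 20 N or the lever with more than 15 N, and do not disturb the round tin, the pot and the flat box around the fixture.

Things in the scene. Friction and masses are not known exactly. Their poses are not given: they have to be found in the camera images.
- fixture: fixed aluminium base plate 230 x 175 x 12 mm with a channel for the cover. Origin on its underside; it spans x -115..+115, y -115..+60 mm. x runs along the channel from its open near end to its end stop, y from lever side to fence, z up. The cover slides on the base's top; fence, end stop and jaw on it reach 25 mm above the desk. A tall soldering-iron stand on the left may be in a broad hand's way
- cover_home (a point): fixed point of the fixture (same axes) at 25, 3, 18 mm: where cover_centre is when the cover lies home and clamped. The steel end stop's face (74 mm wide) is 75 mm beyond it in x; the fence's face is 35 mm from it in +y, from x -87 to +113 mm of the fixture
- cover_centre (a point): centre, half-way up, of the loose cast cover, 150 x 70 x 12 mm, 0.12 to 0.26 kg; the point's y axis is its length, which lies along the fixture's x. It starts 15 to 45 mm short of the end stop with 8 mm play sideways. A 62 x 112 x 9 mm body lies under a thin 150 x 70 mm rim; the rim's near edge, 21 to 23 mm above the desk, is what to push
- lever (a joint): cam lever angle, rad: 0 open (points along the fixture's -x), grows clockwise seen from above; 1.57 points across the cover, along +y. Friction of 0.3 N m (4 N at the grip) holds it where it is left. A peg (dog) under its short tail meets an adjustable stop pin, set differently each time, between about 1.2 and 1.9 rad, so the end must be felt: the push needed rises sharply
- lever_pivot (a point): point on the lever's vertical hinge axis at the height of the lever arm, 46 mm above the desk; at x +30, y -66 mm of the fixture. The lever's cam moves a 60 mm long steel jaw (x 0..+60 mm) from y -40 mm towards the fence, by 7.5 mm per rad; the jaw's face is sprung, 2 N per mm
- lever_grip (a point): point in the lever's level round black grip, 80 mm from the hinge axis, 46 mm above the desk. The grip is 15 mm thick (38 to 54 mm above the desk) and reaches from 55 to 100 mm from the axis; the point's -x axis points outwards along the lever. Things under its path reach at most 25 mm above the desk
- screw_tin: bystander: low round metal tin, 58 mm diameter, 22 mm high, origin at its underside; stands near the fixture's open end
- pad_box: bystander: flat grey box 40 x 58 x 8 mm, origin at its underside; lies near the fixture's open end
- flux_pot: bystander: round pot with a black cap, 47 mm diameter, 41 mm high, origin at its underside; stands outside the fence near the fixture's far end

How it is judged (in metres and radians):
On the way, in this order (a step that is already met when the one before it is completed fails the run):
1. the cover is pushed home against the end stop (within 2.5 mm) while the lever is still open (under 0.4 rad) (x of cover_centre in the frame of cover_home between -0.0025 and 0.003 m and value of joint lever below 0.4 rad), for 0.1 s.
2. the lever is pressed against its stop pin (over 2 N between them) with the cover still home (x of cover_centre in the frame of cover_home between -0.0025 and 0.003 m and contact force between dog and anything else above 2 N and value of joint lever above 1 rad), for 0.1 s.
At the end, for the whole second after the job is handed in: the cover lies home against the end stop (within 2.5 mm) and clamped against the fence (within 2 mm), at rest; the lever stands at its stop pin (its tail within about 2 mm of the pin) (x of cover_centre in the frame of cover_home between -0.0025 and 0.003 m and y of cover_centre in the frame of cover_home between -0.002 and 0.002 m and distance between dog and pin below 0.01 m and value of joint lever above 1 rad and linear speed of cover below 0.01 m/s); the robot touches nothing.
It fails at once if the lever is forced against its stop: over 28 N between its dog and the pin, which is a push of about 15 N at the middle of the grip (contact force between dog and anything else above 28 N).
It fails at once if the cover is pushed with more than 20 N (contact force between any of the arm, the fingers and cover above 20 N).
It fails at once if a bystander (tin, pot or flat box) is moved more than 20 mm (distance of any of screw_tin, flux_pot, pad_box from where it was at the start of the episode above 0.02 m).
It also fails if it takes over 61 s, if anything falls off the work surface, if the arm or the gripper's body presses on something with over 40 N, if the wrist force passes 120 N, or if a joint passes its speed limit or range.

## Working session

There is one attempt and no reset: what is moved stays moved. The work goes in short steps, Python scripts to look and compute and a shell command to move; the robot and the scene stay as the last step left them, time stands still between calls to the robot, and variables do not carry over. Pictures are saved under pics/ and viewed, and the job is handed in when it is done.

```bash
ls; mkdir -p pics; python3 - <<'E'
from workcell import get_obs, capture, grip_point_offset
import cv2, numpy as np
print(grip_point_offset)
o=get_obs(); print({k:np.round(v,3).tolist() for k,v in o.items()})
for n in ["scene","top","wrist"]:
    c=capture(n); cv2.imwrite(f"pics/{n}0.png",c["img"]); print(n,c["fx"],c["cx"],c["cy"],np.round(c["R"],3).tolist(),np.round(c["t"],3), np.round(-c["R"].T@c["t"],3))
E
```

```text
pics
-0.0188
{'time_s': 0.0, 'joint_positions': [-49.15, 28.754, -24.452, 88.892, 12.653, 65.22, -12.049], 'joint_vel': [0.107, 0.038, -0.008, 0.028, 0.013, -0.02, 0.01], 'tau': [-0.0, -56.66, -5.816, -27.912, -0.069, 0.031, 0.0], 'tcp_pos': [0.282, 0.585, 0.226], 'tool_rot': [[-0.001, 0.435, 0.901], [-0.002, 0.901, -0.435], [-1.0, -0.002, -0.0]], 'ft_force': [-0.691, -0.054, -0.438], 'wrist_torque': [-0.015, -0.05, 0.019], 'width': 0.092}
scene 404.2911781523954 279.9078778255194 214.5245281778442 [[0.593, -0.805, 0.002], [-0.574, -0.424, -0.7], [0.564, 0.414, -0.714]] [-0.541  0.231  0.704] [ 0.056 -0.629  0.666]
top 425.7492202546438 284.646637575205 210.50642986812446 [[-0.011, -1.0, 0.027], [-0.982, 0.006, -0.186], [0.186, -0.028, -0.982]] [-0.302  0.508  0.794] [ 0.348 -0.282  0.883]
wrist 298.0552053073558 278.6287184535374 209.26232674369962 [[0.435, 0.901, -0.002], [0.867, -0.418, 0.27], [0.242, -0.119, -0.963]] [-0.649 -0.034  0.391] [0.217 0.616 0.384]
```

View pics/scene0.png

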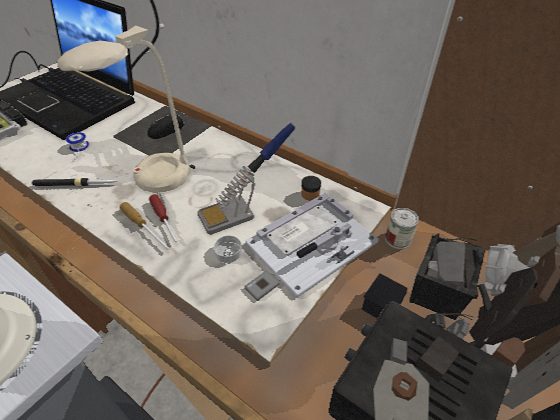

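View pics/top0.png

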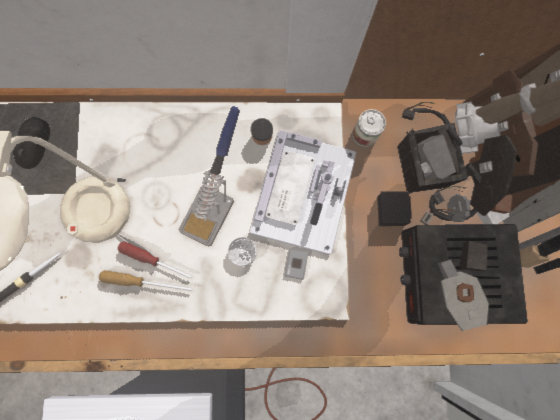

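View pics/wrist0.png

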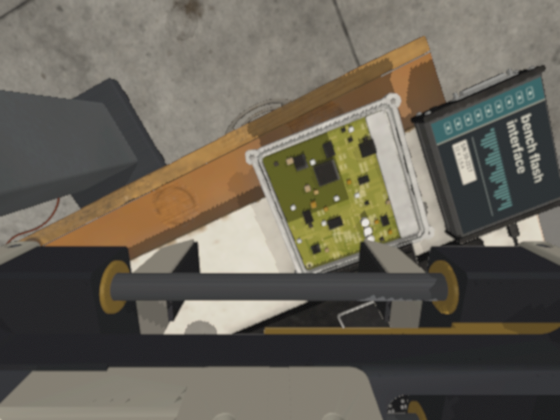

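The scene and top views show the fixture at about (300,195) in the top image. The open end faces the robot, with the tin at (240,253) and the flat box at (296,264) near it. The lever is at about (318,205), the pot at (261,131) and the iron stand at (208,215). I'll zoom in for detail.

```bash
python3 - <<'E'
import cv2
i=cv2.imread("pics/top0.png")[110:290,200:380]; cv2.imwrite("pics/topz.png",cv2.resize(i,(600,600)[::1],interpolation=cv2.INTER_CUBIC))
i=cv2.imread("pics/scene0.png")[160:310,190:390]; cv2.imwrite("pics/scz.png",cv2.resize(i,(800,600),interpolation=cv2.INTER_CUBIC))
E
```

```text
(no output)
```

View pics/topz.png

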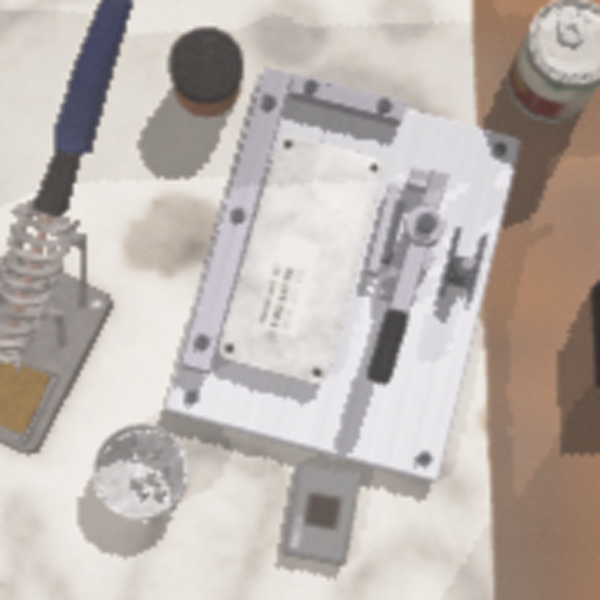

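View pics/scz.png

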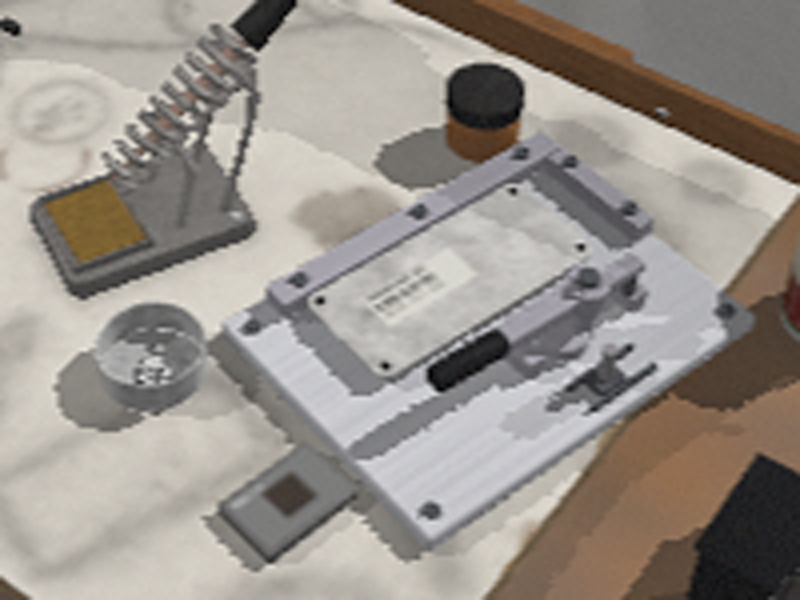

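```bash
cat > h.py <<'E'
import numpy as np, cv2
from workcell import get_obs, capture
def ray(c,u,v,z):
    d=c["R"].T@np.array([(u-c["cx"])/c["fx"],(v-c["cy"])/c["fy"],1]); o=-c["R"].T@c["t"]
    return o+d*(z-o[2])/d[2]
def proj(c,X):
    p=c["R"]@X+c["t"]; return np.array([c["fx"]*p[0]/p[2]+c["cx"],c["fy"]*p[1]/p[2]+c["cy"]])
E
python3 - <<'E'
from h import *
t=capture("top"); s=capture("scene")
def tz(u,v,z): return ray(t,200+u/3.3333,110+v/3.3333,z)
def sz(u,v,z): return ray(s,190+u/4,160+v/4,z)
np.set_printoptions(precision=4,suppress=True)
for n,a,b,z in [("nearR",(437,478),(428,540),.012),("nearL",(165,410),(222,330),.012),("farR",(521,138),(752,318),.012),("pivot",(426,222),(588,278),.052),("gripend",(379,382),(432,380),.046),("gripin",(396,312),(505,340),.046),
 ("covNR",(325,382),(393,378),.022),("covNL",(218,362),(310,308),.022),("fenceN",(183,360),(270,288),.025),("fenceF",(265,72),(542,134),.025),("pot",(207,58),(485,82),.041),("tin",(140,465),(152,335),.022)]:
    print(n,tz(*a,z),sz(*b,z))
E
```

```text
nearR [ 0.4227 -0.4019  0.012 ] [ 0.4204 -0.403   0.012 ]
nearL [ 0.466  -0.2348  0.012 ] [ 0.4629 -0.2409  0.012 ]
farR [ 0.6411 -0.463   0.012 ] [ 0.6375 -0.4632  0.012 ]
pivot [ 0.5744 -0.3945  0.052 ] [ 0.5765 -0.3933  0.052 ]
gripend [ 0.4774 -0.3642  0.046 ] [ 0.4781 -0.3642  0.046 ]
gripin [ 0.52   -0.3755  0.046 ] [ 0.5208 -0.3791  0.046 ]
covNR [ 0.4813 -0.3334  0.022 ] [ 0.4837 -0.3373  0.022 ]
covNL [ 0.4942 -0.2677  0.022 ] [ 0.4961 -0.2745  0.022 ]
fenceN [ 0.495  -0.2464  0.025 ] [ 0.4926 -0.2504  0.025 ]
fenceF [ 0.681  -0.2982  0.025 ] [ 0.6817 -0.3029  0.025 ]
pot [ 0.684  -0.2616  0.041 ] [ 0.6847 -0.26    0.041 ]
tin [ 0.4312 -0.2204  0.022 ] [ 0.4324 -0.2197  0.022 ]
```

```bash
python3 - <<'E'
from h import *
np.set_printoptions(precision=4,suppress=True)
F=np.array([[-115,-115],[-115,60],[115,-115],[30,-66]])/1e3
W=np.array([[.4216,-.4024],[.4645,-.238],[.6393,-.4631],[.5755,-.394]])
Fc=F-F.mean(0);Wc=W-W.mean(0)
th=np.arctan2((Fc[:,0]*Wc[:,1]-Fc[:,1]*Wc[:,0]).sum(),(Fc*Wc).sum())
R=np.array([[np.cos(th),-np.sin(th)],[np.sin(th),np.cos(th)]]); o=W.mean(0)-R@F.mean(0)
print(np.degrees(th),o); print(W-(F@R.T+o))
def inv(w): return R.T@(np.array(w)-o)*1e3
for n,w in dict(gripend=(.4778,-.3642),gripin=(.5204,-.3773),covNR=(.4825,-.3354),covNL=(.4951,-.271),fN=(.494,-.248),fF=(.681,-.300),tin=(.432,-.220),pot=(.684,-.261)).items(): print(n,inv(w))
for f in [(25,3),(-95,-10),(-55,3),(30,-66),(-50,-66),(-50,-100)]: print(f,R@(np.array(f)/1e3)+o)
E
```

```text
-14.969966697585328 [ 0.561  -0.3229]
[[ 0.0014  0.0019]
 [-0.0009 -0.0028]
 [-0.0031  0.0006]
 [ 0.0026  0.0004]]
gripend [-69.6938 -61.4208]
gripin [-25.1557 -63.0721]
covNR [-72.5927 -32.3842]
covNL [-77.0557  33.0849]
fN [-84.0595  55.0202]
fF [110.0262  53.0895]
tin [-151.1881   66.0545]
pot [102.8502  91.5408]
(25, 3) [ 0.5859 -0.3264]
(-95, -10) [ 0.4666 -0.308 ]
(-55, 3) [ 0.5086 -0.3058]
(30, -66) [ 0.5729 -0.3944]
(-50, -66) [ 0.4956 -0.3737]
(-50, -100) [ 0.4869 -0.4066]
```

```bash
python3 - <<'E'
from h import *
P=[]
for n in ("top","scene"):
    c=capture(n); z=c["range_z"]; v,u=np.nonzero(z>0); d=z[v,u]
    X=(np.stack([(u-c["cx"])/c["fx"]*d,(v-c["cy"])/c["fy"]*d,d],1)-c["t"])@c["R"]; P.append(X)
P=np.vstack(P)
xs=np.arange(.1,.86,.05); ys=np.arange(.8,-.61,-.05)
print("max height cm; rows y, cols x:", [int(x*100) for x in xs])
for y in ys:
    r=[]
    for x in xs:
        m=(abs(P[:,0]-x)<.025)&(abs(P[:,1]-y)<.025)
        r.append("%4d"%round(100*np.percentile(P[m,2],99)) if m.sum()>3 else "   .")
    print("%5.2f"%y,"".join(r))
E
```

```text
max height cm; rows y, cols x: [10, 15, 20, 25, 30, 35, 40, 45, 50, 55, 60, 65, 70, 75, 80, 85]
 0.80    .   .   .   .   .   .   .   .   2   2   2   2  13  22   .   .
 0.75    .   .   .   .   .   .   .   2   2   2   3   3  14  23   .   .
 0.70    .   .   .   .   .   .   .   4   3   2   3   3  14  24   .   .
 0.65    .   .   .   .   .   .   4   4   3   3   3   3  14  25   .   .
 0.60    .   . -33 -41   .   .   4   4   3   3   3   3   6  26   .   .
 0.55    .   . -28   .   .   3   3   2   2   2   3   3   8  27  26   .
 0.50    .   . -23   .   0   0   0   2   2   2   3   3  11  27  27   .
 0.45    .   . -17  -2   0   0   0   3   2   2   3   3  13  27  28   .
 0.40    .   . -13  -1   0   0   0   3   3   2   2   2  13  27  29   .
 0.35    . -77  -9  -2   0   0   0   3   3   0   0   0   0  20  29   .
 0.30    . -77  -1  -1   2   2   0   0   0   0   0   1   1  31  31   .
 0.25    . -77  -1  -1   1   2   0   0   0   1   3   4   4   3  31   .
 0.20  -68 -68  -1  -1   0   2   2   0   0   1   3   4   4   3  32   .
 0.15    0   0  -1  -1   0   0   2   1   3   3   1   1   1   3  33   .
 0.10    0
[... 354 characters left out ...]
0   0  -1  -1   0   0   0   2   9  12  13   0   0   3  39   .
-0.20  -68   .  -1  -1   0   0   2   2   2  13  17  20   0   3  40   .
-0.25    .   .  -1  -1   0   0   2   2   3   3   3   5   5   3  41   .
-0.30    .   .  -1  -1   0   0   1   2   3   3   3   4   4  42  41   .
-0.35    .   .  -1  -1   0   1   1   2   6   4   3   3   1  43   .   .
-0.40    .   .  -1  -1   0   0   1   2   5   6   6   3   0  44   .   .
-0.45    .   .  -1  -1   0   0   0   0   1   2   2   5   6  45  44   .
-0.50    .   .  -1  -1  -1  -1  -1  -1   3   3  -1   6   6  46  46   .
-0.55    .   .  -1  -1   8   8   8   8   3   8   8   8  -1  47  46   .
-0.60    .   .  -1  -1   9  10  10   8   1   8  10  10   0  46  47   .
```

```bash
cat >> h.py <<'E'
TH=np.radians(-15.0); O2=np.array([.561,-.3229])
RF=np.array([[np.cos(TH),-np.sin(TH)],[np.sin(TH),np.cos(TH)]])
def f2w(x,y): return RF@np.array([x,y])/1e3+O2
def w2f(p): return RF.T@(np.array(p)[:2]-O2)*1e3
def to(p,yaw):
    """shift (mm) and rotvec (deg) in the tool frame to world TCP p, tool down, tool y at yaw deg"""
    from scipy.spatial.transform import Rotation as R
    o=get_obs(); T=np.array(o["tool_rot"]); y=np.radians(yaw)
    G=np.array([[0,np.cos(y),np.sin(y)],[0,np.sin(y),-np.cos(y)],[-1,0,0]])
    d=T.T@(np.array(p)-o["tcp_pos"])*1e3; r=R.from_matrix(T.T@G).as_rotvec(degrees=True)
    print("t",o["time_s"],"shift",d.round(1),"rot",r.round(1),"f",np.round(o["ft_force"],1),"j",np.round(o["joint_positions"]))
E
python3 -m jog '[[[-40,0,0],[0,0,0]],[[-80,0,0],[0,0,0]],[[-120,0,0],[0,0,0]],[[-160,0,0],[0,0,0]],[[-200,0,0],[0,0,0]]]' 0
python3 -c "
from h import *
to((.45,.22,.47),40)"
```

```text
time_s: 0.77
tcp_pos: [0.2824, 0.5849, 0.4286]
tool_rot: [[-0.0, 0.435, 0.901], [-0.0, 0.901, -0.435], [-1.0, -0.0, -0.0]]
ft_force: [0.8, 0.8, -0.0]
width: 0.0629
t 0.7667 shift [ -41.3 -255.8  309.5] rot [24.2  0.   0. ] f [ 0.8  0.8 -0. ] j [-49.  23. -26.  72.  10.  88.  -9.]
```

```bash
python3 -m jog '[[[-4,-25,31],[2.4,0,0]],[[-8,-51,62],[4.8,0,0]],[[-12,-77,93],[7.2,0,0]],[[-16,-102,124],[9.6,0,0]],[[-20,-128,155],[12,0,0]]]' 0
python3 -c "
from h import *
to((.45,.22,.47),40)"
```

```text
time_s: 1.18
tcp_pos: [0.3667, 0.4006, 0.449]
tool_rot: [[0.0, 0.614, 0.789], [0.0, 0.789, -0.614], [-1.0, 0.0, 0.0]]
ft_force: [1.2, 1.3, -0.0]
width: 0.0298
t 1.1833 shift [-21.  -91.4 176.6] rot [12.1  0.  -0. ] f [ 1.2  1.3 -0. ] j [-33.   9. -20.  85.   3.  86.  -1.]
```

```bash
python3 -m jog '[[[-5,-18,35],[2.4,0,0]],[[-9,-37,71],[4.8,0,0]],[[-13,-55,106],[7.2,0,0]],[[-17,-73,141],[9.6,0,0]],[[-21,-91,177],[12,0,0]]]' 0
python3 -c "
from h import *
to((.45,-.05,.48),12)"
```

```text
time_s: 1.6
tcp_pos: [0.4507, 0.2183, 0.4706]
tool_rot: [[0.001, 0.766, 0.643], [0.001, 0.643, -0.766], [-1.0, 0.001, 0.0]]
ft_force: [1.7, -0.1, 0.4]
width: 0.0006
t 1.6 shift [  -9.6 -173.2  204.9] rot [28.  -0.  -0.1] f [ 1.7 -0.1  0.4] j [-20.   4. -10.  88.   1.  88.  11.]
```

```bash
python3 -m jog '[[[-2,-25,29],[4,0,0]],[[-4,-50,58],[8,0,0]],[[-6,-75,87],[12,0,0]],[[-8,-100,116],[16,0,0]],[[-10,-123,146],[20,0,0]]]' 0
python3 -c "
from h import *
to((.44,-.27,.46),-15)"
```

```text
time_s: 2.02
tcp_pos: [0.4498, 0.0255, 0.4809]
tool_rot: [[0.002, 0.941, 0.34], [0.001, 0.34, -0.941], [-1.0, 0.002, -0.0]]
ft_force: [1.4, 0.6, -0.4]
width: 0.0003
t 2.0167 shift [  20.6 -109.6  274.6] rot [34.8 -0.  -0.1] f [ 1.4  0.6 -0.4] j [-8. -3.  1. 93.  0. 89. 13.]
```

```bash
python3 -m jog '[[[1,-15,38],[4,0,0]],[[3,-30,76],[9,0,0]],[[5,-45,114],[14,0,0]],[[8,-60,150],[19,0,0]],[[10,-75,186],[24,0,0]]]' 0
python3 -c "
from h import *
print(f2w(-110,0)); to((*f2w(-110,0),.30),-15)"
```

```text
time_s: 2.43
tcp_pos: [0.4417, -0.1768, 0.4709]
tool_rot: [[0.003, 0.997, -0.077], [0.001, -0.077, -0.997], [-1.0, 0.003, -0.001]]
ft_force: [1.4, -0.2, -0.3]
width: 0.0004
[ 0.45474816 -0.29442991]
t 2.4333 shift [170.8  21.6 116.4] rot [10.6 -0.1 -0.2] f [ 1.4 -0.2 -0.3] j [ 4.  0. 14. 92. -0. 88. 14.]
```

```bash
python3 -m jog '[[[35,4,23],[2,0,0]],[[70,8,46],[4,0,0]],[[105,12,70],[6,0,0]],[[140,17,93],[8,0,0]],[[171,22,116],[10.6,-0.1,-0.2]]]' 0
python3 -c "
from h import *
to((*f2w(-110,0),.10),-15)
for n in ('top','scene'): cv2.imwrite(f'pics/{n}1.png',capture(n)['img'])"
```

```text
time_s: 2.85
tcp_pos: [0.4548, -0.2945, 0.2989]
tool_rot: [[-0.0, 0.966, -0.26], [-0.0, -0.26, -0.966], [-1.0, -0.0, 0.0]]
ft_force: [1.1, -0.5, 0.3]
width: 0.0001
t 2.85 shift [ 1.989e+02 -1.000e-01 -1.000e-01] rot [-0.1  0.   0. ] f [ 1.1 -0.5  0.3] j [ 12.  12.  21. 101.  -5.  68.  19.]
```

View pics/scene1.png

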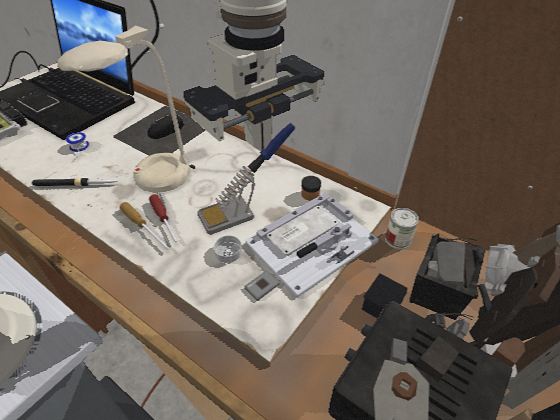

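View pics/top1.png

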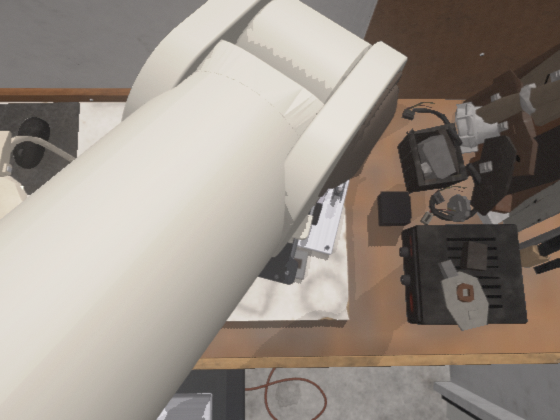

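```bash
python3 -m jog '[[[40,0,0],[0,0,0]],[[80,0,0],[0,0,0]],[[120,0,0],[0,0,0]],[[160,0,0],[0,0,0]],[[199,0,0],[-0.1,0,0]]]' 0
python3 -m jog '[[[20,0,0],[0,0,0]],[[40,0,0],[0,0,0]],[[60,0,0],[0,0,0]],[[70,0,0],[0,0,0]],[[70,0,0],[0,0,0]]]' 0
python3 -c "
from h import *
to((*f2w(-110,0),.016),-15)
for n in ('top','scene','wrist'): cv2.imwrite(f'pics/{n}2.png',capture(n)['img'])
i=cv2.imread('pics/scene2.png')[130:310,170:410];cv2.imwrite('pics/sc2z.png',cv2.resize(i,(800,600),interpolation=cv2.INTER_CUBIC))"
```

```text
time_s: 3.37
tcp_pos: [0.4501, -0.2948, 0.0944]
tool_rot: [[-0.009, 0.965, -0.262], [0.002, -0.262, -0.965], [-1.0, -0.009, 0.001]]
ft_force: [1.6, -0.4, -0.4]
width: 0.0004
time_s: 3.78
tcp_pos: [0.4489, -0.2933, 0.0232]
tool_rot: [[-0.011, 0.965, -0.261], [0.004, -0.261, -0.965], [-1.0, -0.012, -0.001]]
ft_force: [-1.2, -0.8, -0.2]
width: 0.0004
t 3.7833 shift [ 7.1  6.  -0.4] rot [-0.1 -0.   0.7] f [-1.2 -0.8 -0.2] j [ 18.  33.  16. 113. -14.  36.  27.]
```

View pics/sc2z.png

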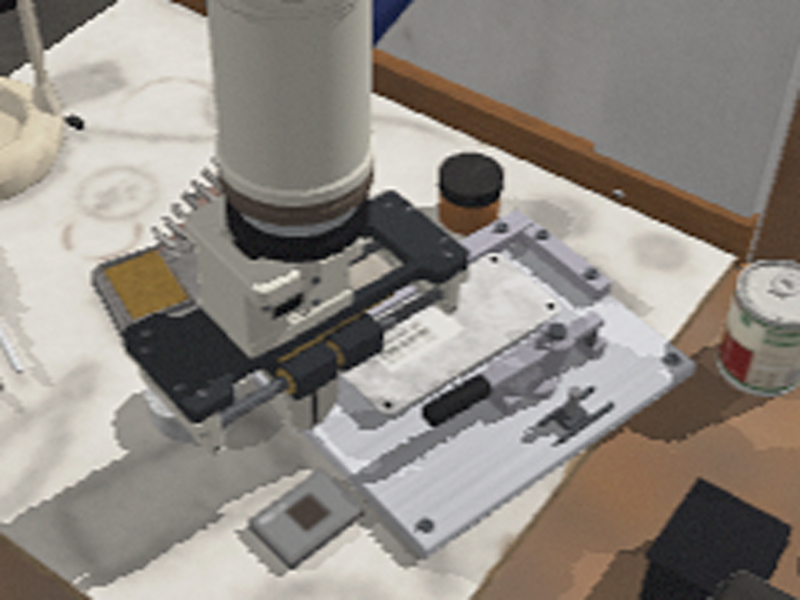

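View pics/wrist2.png

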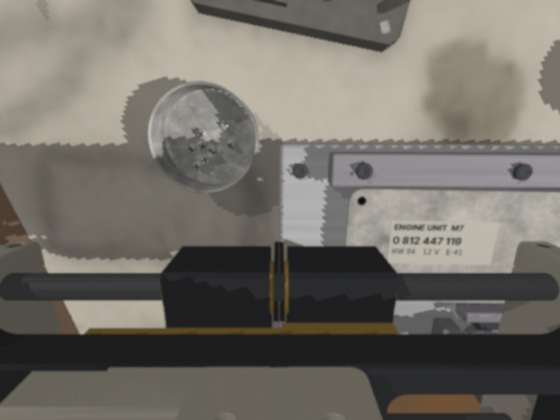

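```bash
python3 -m jog '[[[3.5,3,0],[0,0,0.3]],[[7,6,0],[0,0,0.7]],[[7,6,0],[0,0,0.7]]]' 0
python3 -c "
from h import *
o=get_obs(); print(w2f(o['tcp_pos'])); to((*f2w(-98,0),.016),-15)
i=capture('scene')['img'][190:290,220:340];cv2.imwrite('pics/sc3z.png',cv2.resize(i,(720,600),interpolation=cv2.INTER_CUBIC))"
```

```text
time_s: 4.18
tcp_pos: [0.4574, -0.2968, 0.0193]
tool_rot: [[0.007, 0.965, -0.261], [-0.003, -0.261, -0.965], [-1.0, 0.008, 0.001]]
ft_force: [0.2, 0.3, -0.9]
width: 0.0003
[-106.7664953    -1.63339402]
t 4.1833 shift [ 3.3  8.7 -1.7] rot [-0.1  0.1 -0.4] f [ 0.2  0.3 -0.9] j [ 18.  34.  15. 113. -15.  35.  28.]
```

View pics/sc3z.png

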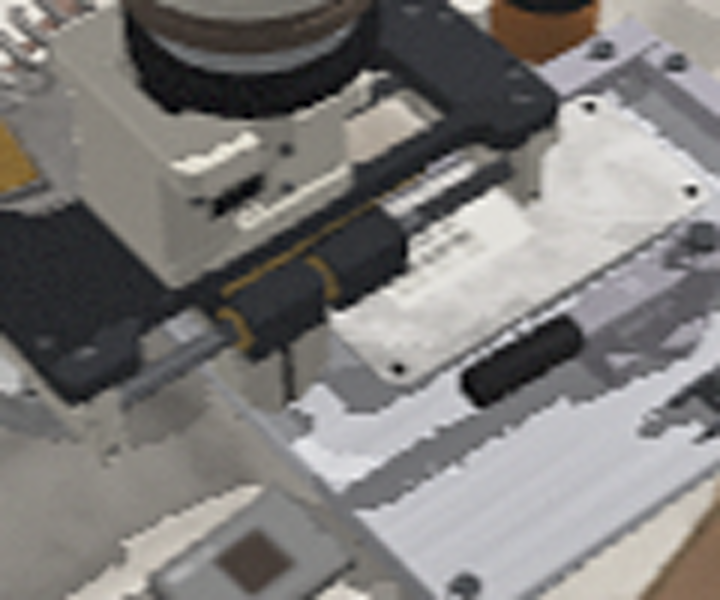

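```bash
python3 -m jog '[[[1,0,0],[0,0,0]],[[2,0,-1],[0,0,0]],[[3,0,-1.5],[0,0,0]],[[3,0,-1.5],[0,0,0]],[[3,0,-1.5],[0,0,0]]]' 0
python3 -c "
from h import *
o=get_obs(); print(w2f(o['tcp_pos'])); to((*f2w(-98,0),.016),-15)"
```

```text
time_s: 4.65
tcp_pos: [0.4572, -0.2951, 0.016]
tool_rot: [[0.006, 0.965, -0.261], [-0.002, -0.261, -0.965], [-1.0, 0.006, 0.001]]
ft_force: [-0.5, -0.5, 0.4]
width: 0.0003
[-1.07472766e+02  2.24557572e-02]
t 4.65 shift [0.1 9.5 0. ] rot [-0.1  0.1 -0.3] f [-0.5 -0.5  0.4] j [ 18.  34.  15. 113. -15.  34.  28.]
```

```bash
python3 -m jog '[[[0,2,0],[0,0,0]],[[0,4,0],[0,0,0]],[[0,6,0],[0,0,0]],[[0,8,0],[0,0,0]],[[0,10,0],[0,0,0]]]' 0
python3 -m jog '[[[0,2,0],[0,0,0]],[[0,4,0],[0,0,0]],[[0,6,0],[0,0,0]],[[0,8,0],[0,0,0]],[[0,10,0],[0,0,0]]]' 0
python3 -c "
from h import *
o=get_obs(); print(w2f(o['tcp_pos'])); to((*f2w(-78,0),.016),-15)
c=capture('scene'); cv2.imwrite('pics/sc4.png',cv2.resize(c['img'][190:290,220:340],(720,600),interpolation=cv2.INTER_CUBIC))"
```

```text
time_s: 5.07
tcp_pos: [0.4671, -0.2978, 0.0161]
tool_rot: [[0.006, 0.965, -0.261], [-0.002, -0.261, -0.965], [-1.0, 0.006, 0.001]]
ft_force: [0.5, -0.4, 0.9]
width: 0.0004
time_s: 5.48
tcp_pos: [0.477, -0.3004, 0.0162]
tool_rot: [[0.006, 0.965, -0.261], [-0.002, -0.261, -0.965], [-1.0, 0.006, 0.001]]
ft_force: [0.8, -1.0, 0.5]
width: 0.0003
[-8.69290562e+01 -2.91708109e-02]
t 5.4833 shift [ 0.2  8.9 -0. ] rot [-0.1  0.1 -0.3] f [ 0.8 -1.   0.5] j [ 18.  35.  15. 110. -15.  36.  27.]
```

View pics/sc4.png

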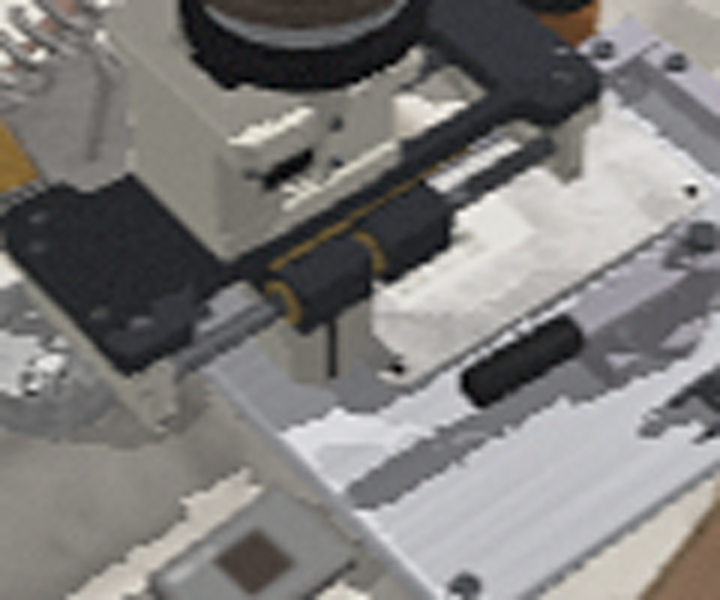

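```bash
python3 -m jog '[[[0,1.4,0],[0,0,0]],[[0,2.8,0],[0,0,0]],[[0,4.2,0],[0,0,0]],[[0,5.6,0],[0,0,0]],[[0,7,0],[0,0,0]]]' 0
python3 -m jog '[[[0,1.4,0],[0,0,0]],[[0,2.8,0],[0,0,0]],[[0,4.2,0],[0,0,0]],[[0,5.6,0],[0,0,0]],[[0,7,0],[0,0,0]]]' 0
python3 -c "
from h import *
o=get_obs(); print(w2f(o['tcp_pos'])); to((*f2w(-68,0),.016),-15)
c=capture('scene'); cv2.imwrite('pics/sc5.png',cv2.resize(c['img'][190:290,220:340],(720,600),interpolation=cv2.INTER_CUBIC))"
```

```text
time_s: 5.95
tcp_pos: [0.4841, -0.3023, 0.0162]
tool_rot: [[0.006, 0.965, -0.261], [-0.003, -0.261, -0.965], [-1.0, 0.006, 0.001]]
ft_force: [-1.3, 0.4, 0.3]
width: 0.0003
time_s: 6.37
tcp_pos: [0.491, -0.3041, 0.0162]
tool_rot: [[0.006, 0.965, -0.261], [-0.002, -0.261, -0.965], [-1.0, 0.006, 0.001]]
ft_force: [-0.8, 0.0, -0.1]
width: 0.0004
[-7.24372385e+01  8.37329275e-03]
t 6.3667 shift [ 0.2  4.4 -0. ] rot [-0.1  0.1 -0.4] f [-0.8  0.  -0.1] j [ 17.  36.  15. 108. -15.  37.  27.]
```

View pics/sc5.png

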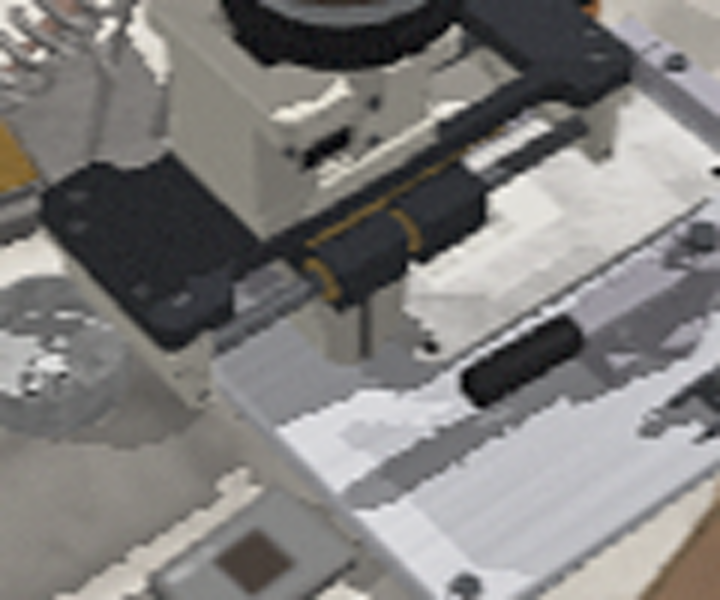

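```bash
python3 - <<'E'
from h import *
s=capture('scene')
for p in [(398,370),(430,345)]: print(w2f(ray(s,220+p[0]/6,190+p[1]/6,.023)))
t=capture('top')
for p in [(316,372),(229,348),(374,168),(288,145)]: print(w2f(ray(t,200+p[0]/3.333,110+p[1]/3.333,.023)))
E
```

```text
[-69.84450413 -26.35530441]
[-54.25702368 -24.66691102]
[-69.83058242 -23.86441658]
[-68.86436237  31.61798242]
[ 66.08661199 -27.4943701 ]
[66.81631634 28.82305001]
```

```bash
python3 -m jog '[[[0,1.2,0],[0,0,0]],[[0,2.4,0],[0,0,0]],[[0,3.6,0],[0,0,0]],[[0,4.8,0],[0,0,0]],[[0,6,0],[0,0,0]]]' 0
python3 -m jog '[[[0,0.5,0],[0,0,0]],[[0,1,0],[0,0,0]],[[0,1.5,0],[0,0,0]],[[0,2,0],[0,0,0]],[[0,2.4,0],[0,0,0]]]' 0
python3 -m jog '[[[0,0.4,0],[0,0,0]],[[0,0.8,0],[0,0,0]],[[0,1.2,0],[0,0,0]]]' 0
python3 -c "
from h import *
o=get_obs(); print(w2f(o['tcp_pos'])); to((*f2w(-60,0),.016),-15)"
```

```text
time_s: 6.93
tcp_pos: [0.4972, -0.3058, 0.0163]
tool_rot: [[0.006, 0.965, -0.261], [-0.003, -0.261, -0.965], [-1.0, 0.007, 0.001]]
ft_force: [-0.7, -0.1, 0.3]
width: 0.0004
time_s: 7.35
tcp_pos: [0.4995, -0.3065, 0.0163]
tool_rot: [[0.006, 0.965, -0.261], [-0.003, -0.261, -0.965], [-1.0, 0.007, 0.001]]
ft_force: [-1.0, 0.0, -0.3]
width: 0.0003
time_s: 7.6
tcp_pos: [0.5007, -0.3067, 0.0163]
tool_rot: [[0.006, 0.965, -0.261], [-0.003, -0.261, -0.965], [-1.0, 0.007, 0.001]]
ft_force: [-1.0, 0.3, -0.3]
width: 0.0002
[-6.24659524e+01 -1.40796719e-02]
t 7.6 shift [ 0.3  2.5 -0. ] rot [-0.1  0.1 -0.4] f [-1.   0.3 -0.3] j [ 17.  37.  15. 107. -15.  38.  26.]
```

Next I'll use small steps of 1 mm per call and check the force after each.

```bash
python3 -m jog '[[[0,0.4,0],[0,0,0]],[[0,0.8,0],[0,0,0]],[[0,1.2,0],[0,0,0]]]' 0 | grep -E "tcp_p|force"
python3 -m jog '[[[0,0.4,0],[0,0,0]],[[0,0.8,0],[0,0,0]],[[0,1.2,0],[0,0,0]]]' 0| grep -E "tcp_p|force"
```

```text
tcp_pos: [0.5019, -0.3071, 0.0163]
ft_force: [-1.1, 0.5, 0.3]
tcp_pos: [0.5029, -0.3073, 0.0163]
ft_force: [-0.8, 0.8, 1.0]
```

```bash
python3 -m jog '[[[0,0.4,0],[0,0,0]],[[0,0.8,0],[0,0,0]],[[0,1.2,0],[0,0,0]]]' 0| grep -E "tcp_p|force"
python3 - <<'E'
from h import *
s=capture('scene'); cv2.imwrite('pics/sc6.png',cv2.resize(s['img'][185:285,230:350],(720,600),interpolation=cv2.INTER_CUBIC))
E
```

```text
tcp_pos: [0.5031, -0.3074, 0.0161]
ft_force: [-4.9, 1.5, 3.5]
```

View pics/sc6.png

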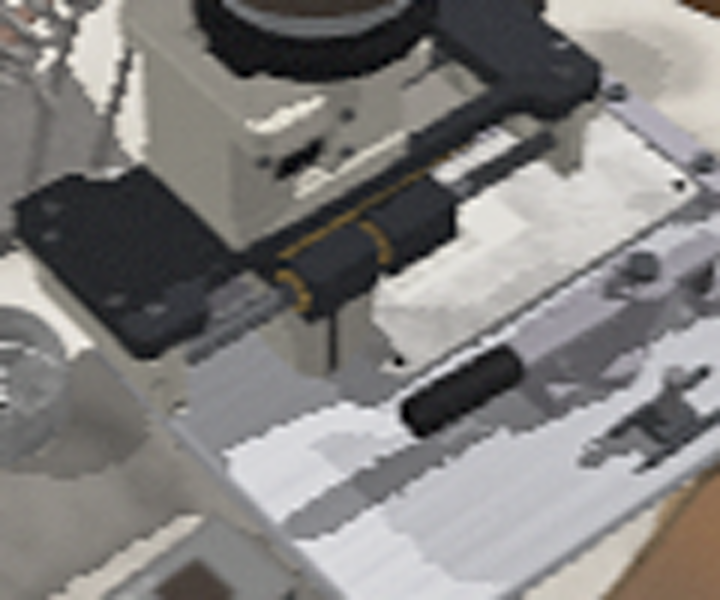

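```bash
python3 -m jog '[[[0,1,0],[0,0,0]],[[0,1.2,0],[0,0,0]],[[0,1.2,0],[0,0,0]]]' 0| grep -E "tcp_p|force"
python3 - <<'E'
from h import *
s=capture('scene')
print(w2f(ray(s,296.3,245,.023)), w2f(ray(s,230+680/6,185+185/6,.023)),w2f(get_obs()["tcp_pos"]))
E
```

```text
tcp_pos: [0.5031, -0.3074, 0.0161]
ft_force: [-5.7, 2.8, 4.4]
[-42.43881225 -25.4914732 ] [ 93.84184424 -26.13032675] [-5.99697679e+01 -1.46781607e-02]
```

```bash
python3 -m jog '[[[0,-4,0],[0,0,0]],[[0,-10,0],[0,0,0]],[[-15,-16,0],[0,0,0]],[[-50,-16,0],[0,0,0]],[[-85,-16,0],[0,0,0]]]' 0| grep -E "tcp_p|force"
python3 -c "
from h import *
to((*f2w(-50,-97),.10),-15)"
```

```text
tcp_pos: [0.4861, -0.3025, 0.1006]
ft_force: [0.6, -1.4, 0.3]
t 9.1167 shift [ 0.5 27.9 97.3] rot [-0.2 -0.   0. ] f [ 0.6 -1.4  0.3] j [ 15.  29.  18. 107. -12.  46.  24.]
```

```bash
python3 -m jog '[[[0,9,32],[0,0,0]],[[0,18,64],[0,0,0]],[[0,28,97],[0,0,0]],[[0,28,97],[0,0,0]],[[0,28,97],[0,0,0]]]' 0| grep -E "tcp_p|force"
python3 -c "
from h import *
to((*f2w(-50,-97),.034),-15)
s=capture('scene'); print(s['t'])
cv2.imwrite('pics/sc7.png',cv2.resize(s['img'][170:310,210:398],(800,596),interpolation=cv2.INTER_CUBIC))
cv2.imwrite('pics/top7.png',capture('top')['img'])"
```

```text
tcp_pos: [0.4869, -0.4067, 0.1009]
ft_force: [0.3, 0.6, 0.2]
t 9.5333 shift [66.9 -0.2 -3.2] rot [-0.4  0.1 -0.1] f [0.3 0.6 0.2] j [ 24.  34.  18.  98. -13.  50.  32.]
[-0.54144137  0.23140712  0.70440043]
```

View pics/sc7.png

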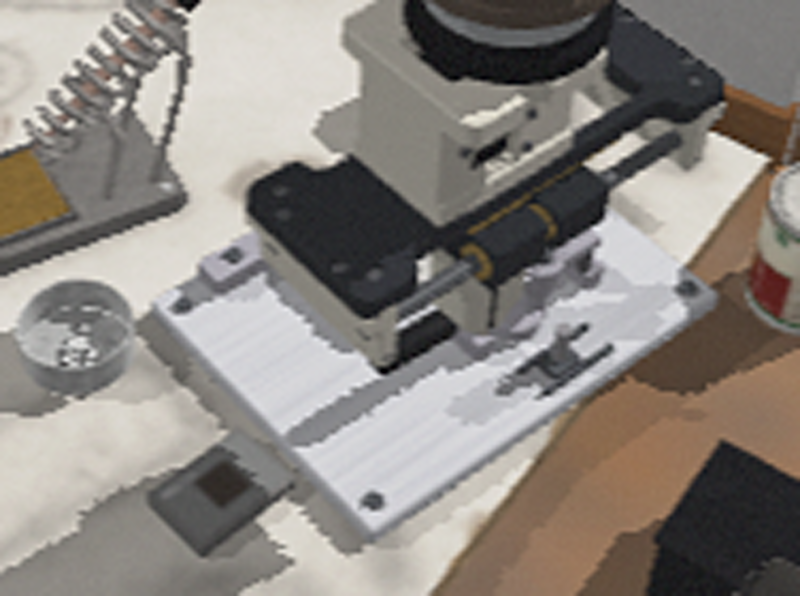

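View pics/top7.png

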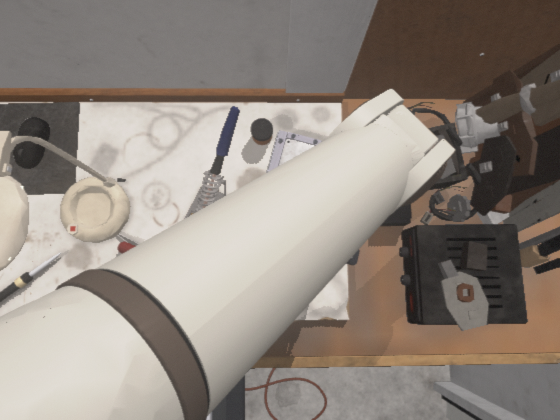

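```bash
python3 -m jog '[[[22,0,-1],[0,0,0]],[[44,0,-2],[0,0,0]],[[60,0,-3],[0,0,0]],[[67,0,-3],[0,0,0]],[[67,0,-3],[0,0,0]]]' 0| grep -E "tcp_p|force"
python3 -c "
from h import *
to((*f2w(-50,-90),.034),-15);print(w2f(get_obs()['tcp_pos']))
s=capture('scene'); 
cv2.imwrite('pics/sc8.png',cv2.resize(s['img'][200:300,260:394],(800,596),interpolation=cv2.INTER_CUBIC))"
```

```text
tcp_pos: [0.4881, -0.3969, 0.0312]
ft_force: [0.5, 0.4, -0.4]
t 10.05 shift [-2.8  1.3 -0.3] rot [-0.  -0.2  0.2] f [ 0.5  0.4 -0.4] j [ 25.  39.  16. 100. -15.  43.  34.]
[-51.2614207 -90.3304836]
```

View pics/sc8.png

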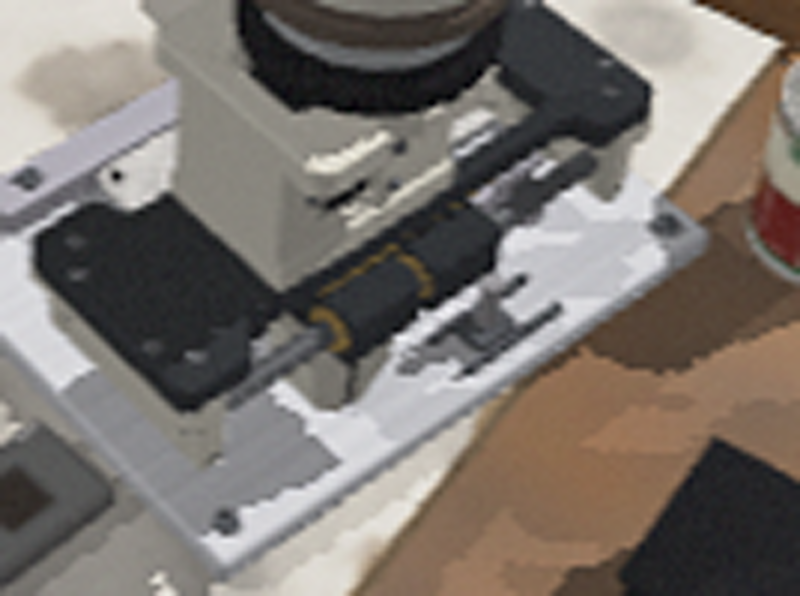

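```bash
cat >> h.py <<'E'
def lev(ths,z=.034,r=80,h=7.5,cx=10,cy=9.5):
    from scipy.spatial.transform import Rotation as R
    o=get_obs(); T=np.array(o["tool_rot"]); p=w2f(o["tcp_pos"]); F=np.array(o["ft_force"]); f=RF.T@F[:2]
    C=p+[cx,cy]-[30,-66]  # corner rel pivot
    R_=np.hypot(*C); th=np.degrees(np.arctan2(C[1],-C[0])+np.arcsin(h/R_)); a=np.radians(th)
    print("t %.2f"%o["time_s"],"tcp_f",p.round(1),"z",round(o["tcp_pos"][2],4),"theta_est %.1f r %.1f"%(th,np.sqrt(R_**2-h*h)),"tangF %.1f radF %.1f Fz %.1f"%(-(f@[np.sin(a),np.cos(a)]),f@[-np.cos(a),np.sin(a)],F[2]))
    y=np.radians(-15.); G=np.array([[0,np.cos(y),np.sin(y)],[0,np.sin(y),-np.cos(y)],[-1,0,0]])
    print("rot",R.from_matrix(T.T@G).as_rotvec(degrees=True).round(1))
    for t in ths:
        a=np.radians(t); q=np.array([30,-66])+r*np.array([-np.cos(a),np.sin(a)])-h*np.array([np.sin(a),np.cos(a)])-[cx,cy]
        w=f2w(*q); print(t,(T.T@(np.array([*w,z])-o["tcp_pos"])*1e3).round(1))
E
python3 -m jog '[[[-1,-3,0],[0,0,0]],[[-2,-6,0],[0,0,0]],[[-3,-9,0],[0,0,0]],[[-3,-9,0],[0,0,0]]]' 0| grep -E "tcp_p|force"
python3 -c "
from h import *
lev([0,2,4,6,9])"
```

```text
tcp_pos: [0.4797, -0.3962, 0.0368]
ft_force: [0.3, -0.5, 0.3]
t 10.43 tcp_f [-59.6 -91.9] z 0.0368 theta_est -6.3 r 80.9 tangF 0.5 radF -0.4 Fz 0.3
rot [-0.1 -0.1  0. ]
0 [ 2.8 -0.4 -8.9]
2 [  2.8  -0.6 -11.7]
4 [  2.8  -0.8 -14.5]
6 [  2.8  -0.8 -17.3]
9 [  2.8  -0.6 -21.5]
```

```bash
python3 -m jog '[[[1,0,-3],[0,0,0]],[[2,0,-6],[0,0,0]],[[3,-0.4,-9],[0,0,0]],[[3,-0.6,-12],[0,0,0]],[[3,-0.8,-14.5],[0,0,0]]]' 0| grep -E "tcp_p|force"
python3 -c "
from h import *
lev([4,6,8,10,12,14])"
```

```text
tcp_pos: [0.4826, -0.3828, 0.0338]
ft_force: [0.5, -5.2, -2.6]
t 10.85 tcp_f [-60.2 -78.2] z 0.0338 theta_est 3.5 r 79.9 tangF 4.8 radF -2.1 Fz -2.6
rot [-0.1 -0.   0. ]
4 [-0.2 -0.1 -0.8]
6 [-0.2 -0.2 -3.6]
8 [-0.2 -0.1 -6.4]
10 [-0.2  0.1 -9.2]
12 [ -0.2   0.4 -12. ]
14 [ -0.2   0.7 -14.7]
```

Contact: about 5 N, which matches the lever friction. I'll carry on along the arc.

```bash
python3 -m jog '[[[0,-0.1,-3],[0,0,0]],[[0,-0.1,-6.4],[0,0,0]],[[0,0.1,-9.2],[0,0,0]],[[0,0.4,-12],[0,0,0]],[[0,0.7,-14.7],[0,0,0]]]' 0| grep -E "force"
python3 -c "
from h import *
lev([14,16,18,20,22,24,26])"
```

```text
ft_force: [-0.1, -4.6, -1.3]
t 11.27 tcp_f [-59.4 -63.6] z 0.0339 theta_est 13.9 r 79.9 tangF 4.1 radF -2.1 Fz -1.3
rot [-0.1  0.  -0. ]
14 [-0.1 -0.1 -0.1]
16 [-0.1  0.4 -2.9]
18 [-0.1  1.  -5.7]
20 [-0.1  1.6 -8.4]
22 [ -0.1   2.4 -11.1]
24 [ -0.1   3.2 -13.8]
26 [ -0.1   4.2 -16.4]
```

```bash
python3 -m jog '[[[0,0.4,-2.9],[0,0,0]],[[0,1.3,-7],[0,0,0]],[[0,2.4,-11.1],[0,0,0]],[[0,3.2,-13.8],[0,0,0]],[[0,4.2,-16.4],[0,0,0]]]' 0| grep -E "force"
python3 -c "
from h import *
lev([28,30,32,34,36,38,40])"
```

```text
ft_force: [-1.1, -4.8, -1.2]
t 11.68 tcp_f [-54.9 -46.8] z 0.034 theta_est 26.4 r 79.9 tangF 4.3 radF -2.3 Fz -1.2
rot [-0.1  0.  -0. ]
28 [-0.   0.8 -2.2]
30 [-0.   1.9 -4.8]
32 [-0.   3.1 -7.3]
34 [-0.   4.4 -9.8]
36 [ -0.    5.8 -12.2]
38 [ -0.    7.2 -14.6]
40 [ -0.    8.8 -16.9]
```

```bash
python3 -m jog '[[[0,1.5,-3.7],[0,0,0]],[[0,3.1,-7.3],[0,0,0]],[[0,5.1,-11],[0,0,0]],[[0,7.2,-14.6],[0,0,0]],[[0,8.8,-16.9],[0,0,0]]]' 0| grep -E "force"
python3 -c "
from h import *
lev([42,44,46,48,50,52,54])"
```

```text
ft_force: [-1.9, -4.5, 0.1]
t 12.10 tcp_f [-45.9 -29.4] z 0.0341 theta_est 40.3 r 80.1 tangF 4.1 radF -2.6 Fz 0.1
rot [-0.1  0.  -0. ]
42 [ 0.1  1.5 -1.9]
44 [ 0.1  3.2 -4.1]
46 [ 0.1  5.  -6.3]
48 [ 0.1  6.8 -8.4]
50 [  0.1   8.8 -10.4]
52 [  0.1  10.8 -12.4]
54 [  0.1  12.8 -14.3]
```

```bash
python3 -m jog '[[[0,2.4,-3],[0,0,0]],[[0,5,-6.3],[0,0,0]],[[0,7.8,-9.4],[0,0,0]],[[0,10.8,-12.4],[0,0,0]],[[0,12.8,-14.3],[0,0,0]]]' 0| grep -E "force"
python3 -c "
from h import *
lev([55,56,57,58,59,60,61,62])"
```

```text
ft_force: [-2.2, -3.9, 2.3]
t 12.52 tcp_f [-33.2 -14.6] z 0.034 theta_est 54.2 r 80.5 tangF 3.4 radF -2.8 Fz 2.3
rot [-0.1  0.   0. ]
55 [-0.   1.2 -0.3]
56 [-0.   2.3 -1.2]
57 [-0.   3.3 -2.1]
58 [-0.   4.5 -3. ]
59 [-0.   5.6 -3.8]
60 [-0.   6.7 -4.6]
61 [-0.   7.9 -5.4]
62 [-0.   9.  -6.2]
```

```bash
python3 -m jog '[[[0,1.9,-0.9],[0,0,0]],[[0,3.7,-2.4],[0,0,0]],[[0,5.6,-3.8],[0,0,0]],[[0,7.3,-5],[0,0,0]],[[0,9,-6.2],[0,0,0]]]' 0| grep -E "force"
python3 -c "
from h import *
lev([63,64,65,66,67])
s=capture('scene'); 
cv2.imwrite('pics/sc9.png',cv2.resize(s['img'][170:290,250:410],(800,600),interpolation=cv2.INTER_CUBIC))"
```

```text
ft_force: [-3.3, -3.7, 2.2]
t 12.93 tcp_f [-24.4  -8.4] z 0.0339 theta_est 61.9 r 80.1 tangF 4.1 radF -2.9 Fz 2.2
rot [-0.1 -0.   0.1]
63 [-0.1  1.4 -0.7]
64 [-0.1  2.6 -1.5]
65 [-0.1  3.8 -2.2]
66 [-0.1  5.  -2.9]
67 [-0.1  6.2 -3.6]
```

View pics/sc9.png

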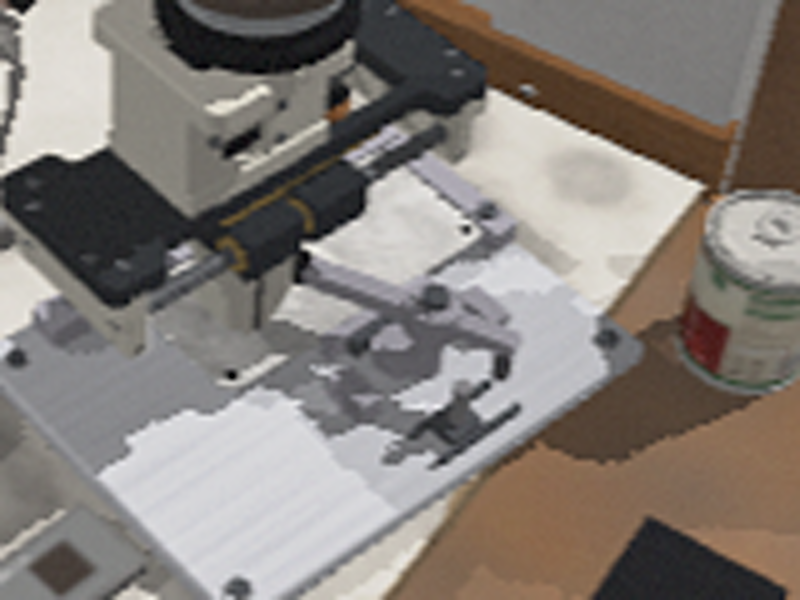

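```bash
python3 -m jog '[[[0,1.4,-0.7],[0,0,0]],[[0,2.6,-1.5],[0,0,0]],[[0,3.8,-2.2],[0,0,0]],[[0,5,-2.9],[0,0,0]],[[0,6.2,-3.6],[0,0,0]]]' 0| grep -E "force"
python3 -c "
from h import *
lev([67,68,69,70,71,72,73])"
```

```text
ft_force: [-3.3, -2.3, 2.5]
t 13.40 tcp_f [-17.9  -4.2] z 0.0338 theta_est 67.3 r 80.4 tangF 3.6 radF -1.8 Fz 2.5
rot [-0.1 -0.   0.1]
67 [-0.2 -0.3  0.6]
68 [-0.2  1.  -0.1]
69 [-0.2  2.2 -0.7]
70 [-0.2  3.5 -1.3]
71 [-0.2  4.8 -1.9]
72 [-0.2  6.  -2.5]
73 [-0.2  7.3 -3. ]
```

```bash
python3 -m jog '[[[0,1,-0.1],[0,0,0]],[[0,2,-0.6],[0,0,0]],[[0,3,-1],[0,0,0]],[[0,4,-1.5],[0,0,0]]]' 0| grep -E "force"
python3 -c "
from h import *
lev([70,71,72,73,74,75,76])"
```

```text
ft_force: [-3.1, -2.5, 1.6]
t 13.73 tcp_f [-14.   -2.6] z 0.0337 theta_est 70.3 r 80.1 tangF 3.3 radF -2.2 Fz 1.6
rot [-0.1 -0.   0.1]
70 [-0.3 -0.4  0.3]
71 [-0.3  0.9 -0.3]
72 [-0.3  2.2 -0.9]
73 [-0.3  3.4 -1.4]
74 [-0.3  4.7 -1.9]
75 [-0.3  6.1 -2.4]
76 [-0.3  7.4 -2.9]
```

```bash
python3 -m jog '[[[0,1,-0.4],[0,0,0]],[[0,2,-0.8],[0,0,0]],[[0,3,-1.2],[0,0,0]],[[0,4,-1.6],[0,0,0]]]' 0| grep -E "force"
python3 -c "
from h import *
lev([74,75,76,77,78])"
```

```text
ft_force: [-3.7, -2.9, 2.5]
t 14.07 tcp_f [-10.1  -1.1] z 0.0337 theta_est 73.4 r 79.9 tangF 3.8 radF -2.8 Fz 2.5
rot [-0.1 -0.   0.1]
74 [-0.3  0.8 -0.4]
75 [-0.3  2.1 -0.9]
76 [-0.3  3.4 -1.4]
77 [-0.3  4.7 -1.8]
78 [-0.3  6.1 -2.3]
```

```bash
python3 -m jog '[[[0,1,-0.4],[0,0,0]],[[0,2,-0.7],[0,0,0]],[[0,3,-1],[0,0,0]],[[0,4,-1.3],[0,0,0]]]' 0| grep -E "force"
python3 -c "
from h import *
lev([77,78,79,80,81])"
```

```text
ft_force: [-3.9, -2.3, 1.8]
t 14.40 tcp_f [-6.3  0.3] z 0.0335 theta_est 76.2 r 79.8 tangF 3.9 radF -2.3 Fz 1.8
rot [-0.1 -0.   0.1]
77 [-0.5  1.  -0.5]
78 [-0.5  2.3 -0.9]
79 [-0.5  3.7 -1.3]
80 [-0.5  5.  -1.7]
81 [-0.5  6.4 -2.1]
```

```bash
python3 -m jog '[[[0,1,-0.4],[0,0,0]],[[0,2,-0.7],[0,0,0]],[[0,3,-1],[0,0,0]]]' 0| grep -E "force"
python3 -c "
from h import *
lev([79,80,81,82,83])
s=capture('scene'); 
cv2.imwrite('pics/sc10.png',cv2.resize(s['img'][170:290,250:410],(800,600),interpolation=cv2.INTER_CUBIC))"
```

```text
ft_force: [-4.4, -4.3, 2.0]
t 14.65 tcp_f [-3.6  1.3] z 0.0334 theta_est 78.3 r 80.0 tangF 4.1 radF -4.6 Fz 2.0
rot [-0.1 -0.   0.2]
79 [-0.6  0.9 -0.3]
80 [-0.6  2.3 -0.7]
81 [-0.6  3.6 -1.1]
82 [-0.6  5.  -1.4]
83 [-0.6  6.4 -1.7]
```

View pics/sc10.png

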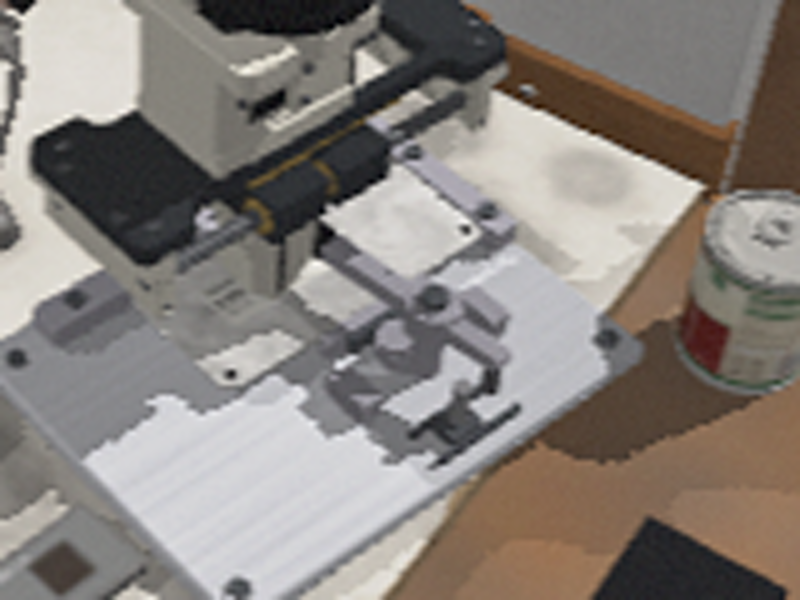

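```bash
python3 -m jog '[[[0,0.9,0],[0,0,0]],[[0,1.8,0],[0,0,0]],[[0,2.6,-0.2],[0,0,0]]]' 0| grep -E "force"
python3 -c "
from h import *
lev([80,81,82,83])"
```

```text
ft_force: [-5.1, -2.2, 2.5]
t 14.95 tcp_f [-1.   1.9] z 0.0333 theta_est 80.2 r 79.9 tangF 4.9 radF -2.6 Fz 2.5
rot [-0.1 -0.1  0.2]
80 [-0.7 -0.3 -0.1]
81 [-0.7  1.1 -0.4]
82 [-0.7  2.5 -0.8]
83 [-0.7  3.8 -1.1]
```

```bash
python3 -m jog '[[[0,0.8,-0.2],[0,0,0]],[[0,1.6,-0.3],[0,0,0]],[[0,2.2,-0.4],[0,0,0]]]' 0| grep -E "force"
python3 -c "
from h import *
lev([82,83,84])"
```

```text
ft_force: [-4.8, -1.9, 2.1]
t 15.20 tcp_f [0.9 2.5] z 0.0332 theta_est 81.6 r 80.0 tangF 4.6 radF -2.5 Fz 2.1
rot [-0.1 -0.1  0.3]
82 [-0.8  0.5 -0.1]
83 [-0.8  1.9 -0.4]
84 [-0.8  3.2 -0.7]
```

```bash
python3 -m jog '[[[0,0.7,-0.2],[0,0,0]],[[0,1.4,-0.3],[0,0,0]],[[0,2,-0.4],[0,0,0]]]' 0| grep -E "force"
python3 -c "
from h import *
lev([83,84,85])"
```

```text
ft_force: [-4.5, -2.5, 2.7]
t 15.45 tcp_f [2.7 3.1] z 0.0331 theta_est 82.9 r 80.2 tangF 4.1 radF -3.1 Fz 2.7
rot [-0.1 -0.1  0.3]
83 [-0.9  0.1  0.2]
84 [-0.9  1.5 -0.1]
85 [-0.9  2.9 -0.4]
```

```bash
python3 -m jog '[[[-0.3,0.7,0],[0,0,0]],[[-0.5,1.4,0],[0,0,0]],[[-0.7,2,-0.1],[0,0,0]]]' 0| grep -E "force"
python3 -c "
from h import *
lev([84,85,86])"
```

```text
ft_force: [-6.1, -1.9, 0.0]
t 15.70 tcp_f [3.9 3.4] z 0.0333 theta_est 83.8 r 80.2 tangF 5.7 radF -2.8 Fz 0.0
rot [-0.1 -0.1  0.4]
84 [-0.7  0.3  0.1]
85 [-0.7  1.7 -0.2]
86 [-0.8  3.1 -0.4]
```

```bash
python3 -m jog '[[[-0.3,0.7,0],[0,0,0]],[[-0.3,1.4,-0.2],[0,0,0]],[[-0.4,2,-0.3],[0,0,0]]]' 0| grep -E "force"
python3 -c "
from h import *
lev([85,86,87])"
```

```text
ft_force: [-4.5, -2.7, 0.1]
t 15.95 tcp_f [5.1 3.8] z 0.0332 theta_est 84.7 r 80.3 tangF 4.0 radF -3.4 Fz 0.1
rot [-0.1 -0.1  0.5]
85 [-0.8  0.5  0.2]
86 [-0.8  1.9  0. ]
87 [-0.9  3.3 -0.2]
```

```bash
python3 -m jog '[[[-0.3,0.7,0],[0,0,0]],[[-0.3,1.4,-0.2],[0,0,0]],[[-0.4,2,-0.3],[0,0,0]]]' 0| grep -E "force"
python3 -c "
from h import *
lev([86,87,88])
s=capture('scene'); 
cv2.imwrite('pics/sc11.png',cv2.resize(s['img'][170:290,250:410],(800,600),interpolation=cv2.INTER_CUBIC))"
```

```text
ft_force: [-5.5, -2.9, 1.1]
t 16.20 tcp_f [6.1 4.1] z 0.0331 theta_est 85.4 r 80.4 tangF 4.9 radF -3.9 Fz 1.1
rot [-0.1 -0.2  0.6]
86 [-0.9  0.8  0.3]
87 [-0.9  2.2  0.1]
88 [-1.   3.6 -0.1]
```

View pics/sc11.png

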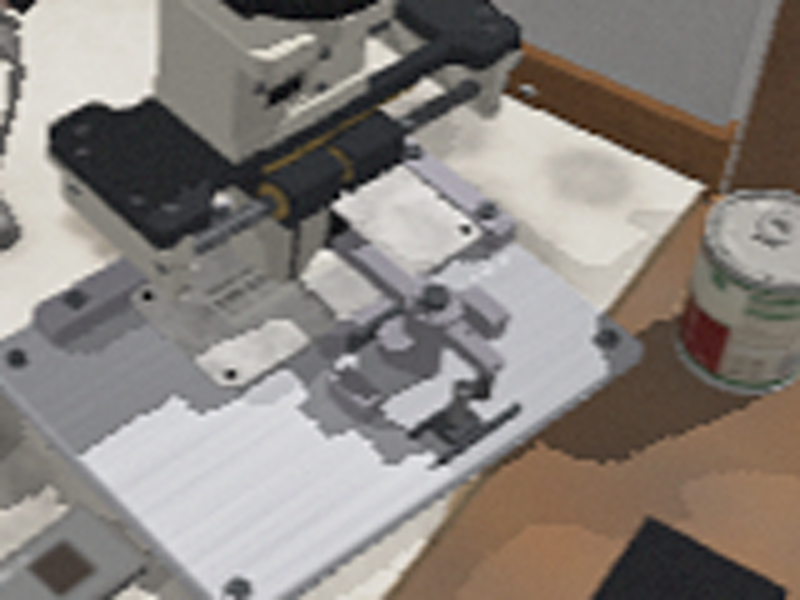

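```bash
python3 -m jog '[[[-0.4,0.8,0],[0,0,0.2]],[[-0.6,1.6,0],[0,-0.1,0.4]],[[-0.8,2.3,0],[0,-0.2,0.6]],[[-0.8,2.3,0],[0,-0.2,0.6]]]' 0| grep -E "force"
python3 -c "
from h import *
lev([86,87,88])"
```

```text
ft_force: [-5.5, -1.5, -0.2]
t 16.58 tcp_f [7.  4.4] z 0.033 theta_est 86.1 r 80.6 tangF 5.1 radF -2.6 Fz -0.2
rot [-0.1  0.   0.2]
86 [-1.  -0.1  0.6]
87 [-1.   1.3  0.4]
88 [-1.   2.7  0.2]
```

```bash
python3 -m jog '[[[-0.4,1,0],[0,0,0.2]],[[-0.8,2,0.2],[0,0,0.3]],[[-1,2.8,0.2],[0,0,0.3]],[[-1,2.8,0.2],[0,0,0.3]]]' 0| grep -E "force"
python3 -c "
from h import *
lev([87,88,89])"
```

```text
ft_force: [-5.8, -1.3, 0.1]
t 16.92 tcp_f [8.1 4.9] z 0.0328 theta_est 86.9 r 81.0 tangF 5.4 radF -2.5 Fz 0.1
rot [-0.1 -0.1  0.1]
87 [-1.2  0.3  0.9]
88 [-1.2  1.6  0.7]
89 [-1.2  3.   0.6]
```

```bash
python3 -m jog '[[[-0.5,1.2,0.1],[0,0,0]],[[-1,2,0.2],[0,0,0]],[[-1.5,2.7,0.3],[0,0,0]],[[-2,3.3,0.4],[0,0,0]]]' 0| grep -E "force"
python3 -c "
from h import *
lev([88,89,90])"
```

```text
ft_force: [-6.0, -0.1, -2.5]
t 17.25 tcp_f [9.  5.7] z 0.0332 theta_est 87.5 r 81.6 tangF 5.9 radF -1.4 Fz -2.5
rot [-0.1 -0.2  0.3]
88 [-0.8  0.8  1.5]
89 [-0.8  2.1  1.3]
90 [-0.8  3.5  1.2]
```

```bash
python3 -m jog '[[[-0.5,1.2,0.1],[0,0,0]],[[-1,2,0.2],[0,0,0]],[[-1.5,2.7,0.3],[0,0,0]],[[-2,3.3,0.4],[0,0,0]]]' 0| grep -E "force"
python3 -c "
from h import *
lev([89,90,91])"
```

```text
ft_force: [-5.6, 0.7, -4.2]
t 17.58 tcp_f [10.1  6.8] z 0.0335 theta_est 88.3 r 82.6 tangF 5.6 radF -0.6 Fz -4.2
rot [-0.1 -0.3  0.6]
89 [-0.5  1.   2.5]
90 [-0.5  2.4  2.3]
91 [-0.5  3.8  2.2]
```

```bash
python3 -m jog '[[[0,1.2,0.4],[0,0,0.2]],[[0,2.2,0.8],[0,-0.2,0.4]],[[0,3,1],[0,-0.2,0.5]],[[0,3.6,1.2],[0,-0.2,0.6]]]' 0| grep -E "force"
python3 -c "
from h import *
lev([89,90,91])
s=capture('scene'); 
cv2.imwrite('pics/sc12.png',cv2.resize(s['img'][210:260,310:376],(792,600),interpolation=cv2.INTER_CUBIC))"
```

```text
ft_force: [-6.1, -0.0, 2.1]
t 17.92 tcp_f [12.4  7.4] z 0.0326 theta_est 89.9 r 82.9 tangF 5.9 radF -1.6 Fz 2.1
rot [-0.  -0.2  0.2]
89 [-1.4 -1.3  3.1]
90 [-1.4  0.1  2.9]
91 [-1.4  1.5  2.8]
```

View pics/sc12.png

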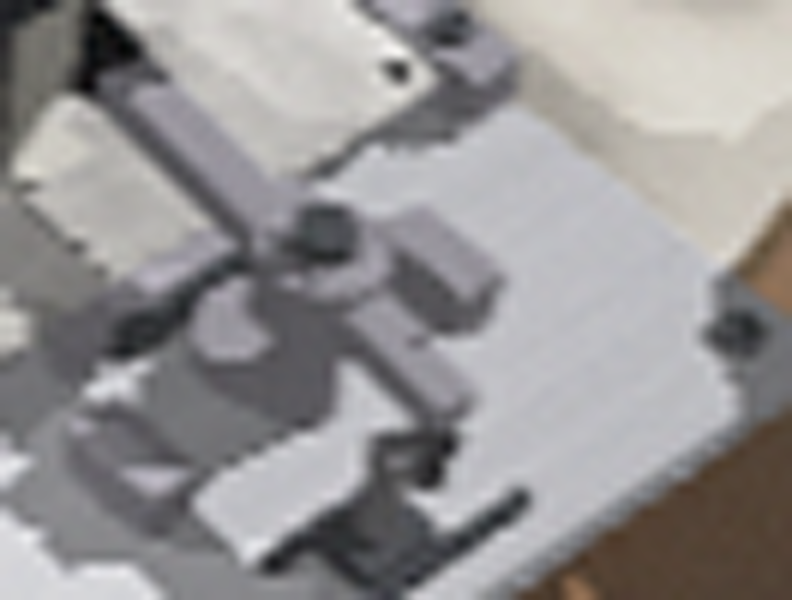

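```bash
python3 -m jog '[[[0,1.2,0.4],[0,0,0.1]],[[0,2.2,0.8],[0,-0.2,0.2]],[[0,2.6,1],[0,-0.2,0.2]],[[0,3,1],[0,-0.2,0.2]]]' 0| grep -E "force"
python3 -c "
from h import *
lev([91,92])"
```

```text
ft_force: [-6.8, -0.0, 2.7]
t 18.30 tcp_f [14.4  7.9] z 0.0322 theta_est 91.3 r 83.2 tangF 6.6 radF -2.0 Fz 2.7
rot [ 0.  -0.1  0.1]
91 [-1.8 -0.5  3.3]
92 [-1.8  0.9  3.2]
```

```bash
python3 -m jog '[[[-0.3,1.2,0.4],[0,0,0]],[[-0.4,2,0.8],[0,0,0]],[[-0.5,2.4,1],[0,0,0]],[[-0.5,2.8,1],[0,0,0]]]' 0| grep -E "force"
python3 -c "
from h import *
lev([91,92])"
```

```text
ft_force: [-5.3, 0.9, 1.0]
t 18.63 tcp_f [16.   8.2] z 0.0321 theta_est 92.4 r 83.5 tangF 5.3 radF -0.7 Fz 1.0
rot [ 0.  -0.2  0.3]
91 [-1.9 -2.1  3.6]
92 [-1.9 -0.7  3.5]
```

```bash
python3 -m jog '[[[-0.3,1.2,0.4],[0,0,0]],[[-0.4,2,0.8],[0,0,0]],[[-0.5,2.4,1],[0,0,0]],[[-0.5,2.8,1],[0,0,0]]]' 0| grep -E "force"
python3 -c "
from h import *
lev([91,92])"
```

```text
ft_force: [-8.7, 1.4, 3.8]
t 18.97 tcp_f [16.7  8.4] z 0.0319 theta_est 92.9 r 83.6 tangF 8.7 radF -1.4 Fz 3.8
rot [ 0.1 -0.3  0.5]
91 [-2.1 -2.9  3.7]
92 [-2.1 -1.5  3.6]
```

```bash
python3 -m jog '[[[0,1.2,0.2],[0,0,0]],[[0,2,0.2],[0,0,0]],[[0,2.6,0.2],[0,0,0]]]' 0| grep -E "force"
python3 -c "
from h import *
lev([])
s=capture('scene'); 
cv2.imwrite('pics/sc13.png',cv2.resize(s['img'][210:260,310:376],(792,600),interpolation=cv2.INTER_CUBIC))"
```

```text
ft_force: [-9.5, 0.8, 6.6]
t 19.22 tcp_f [17.   8.9] z 0.0314 theta_est 93.1 r 84.2 tangF 9.2 radF -2.2 Fz 6.6
rot [ 0.1 -0.4  0.8]
```

View pics/sc13.png

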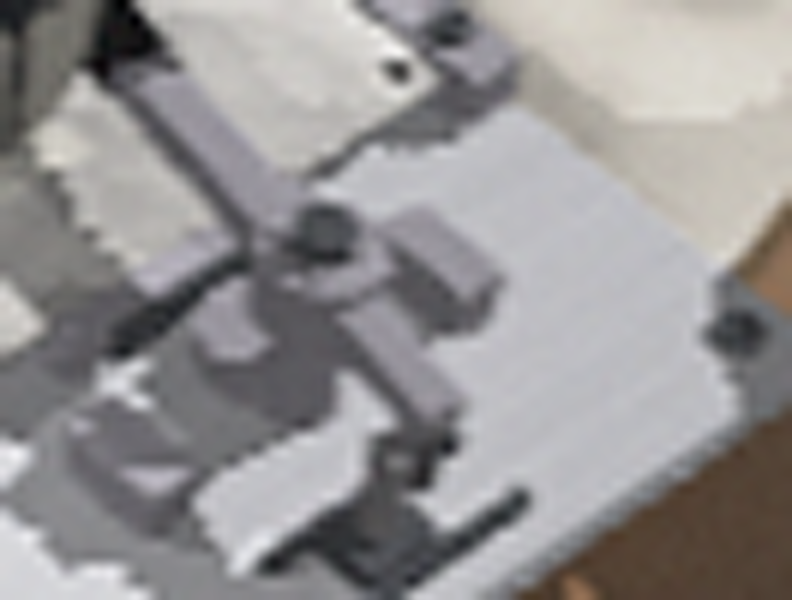

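```bash
python3 -m jog '[[[-0.8,1.2,0.6],[0,0,0]],[[-1.2,2.4,0.6],[0,0,0]],[[-1.2,2.6,0.6],[0,0,0]],[[-1.2,2.6,0.6],[0,0,0]]]' 0| grep -E "force"
python3 -c "
from h import *
lev([])"
```

```text
ft_force: [-9.0, 0.4, 3.6]
t 19.60 tcp_f [16.9  9. ] z 0.0317 theta_est 93.0 r 84.3 tangF 8.7 radF -2.4 Fz 3.6
rot [ 0.  -0.5  1.1]
```

```bash
python3 -m jog '[[[0,-5,0],[0,0,0.5]],[[0,-14,0],[0,-0.4,1]],[[-10,-22,0],[0,-0.4,1]],[[-45,-22,0],[0,-0.4,1]],[[-80,-22,0],[0,-0.4,1]]]' 0| grep -E "tcp_p|force"
python3 -m jog '[[[-40,-10,0],[0,0,0]],[[-80,-30,0],[0,0,0]],[[-110,-55,0],[0,0,0]],[[-130,-85,0],[0,0,0]],[[-145,-120,0],[0,0,0]]]' 0| grep -E "tcp_p|force"
python3 -c "
from h import *
s=capture('scene'); 
cv2.imwrite('pics/sc14.png',cv2.resize(s['img'][160:310,210:410],(800,600),interpolation=cv2.INTER_CUBIC))
cv2.imwrite('pics/top14.png',capture('top')['img'])"
```

```text
tcp_pos: [0.5589, -0.3118, 0.112]
ft_force: [1.0, -0.1, 0.7]
tcp_pos: [0.4453, -0.2814, 0.2615]
ft_force: [0.4, 0.2, 0.6]
```

View pics/sc14.png

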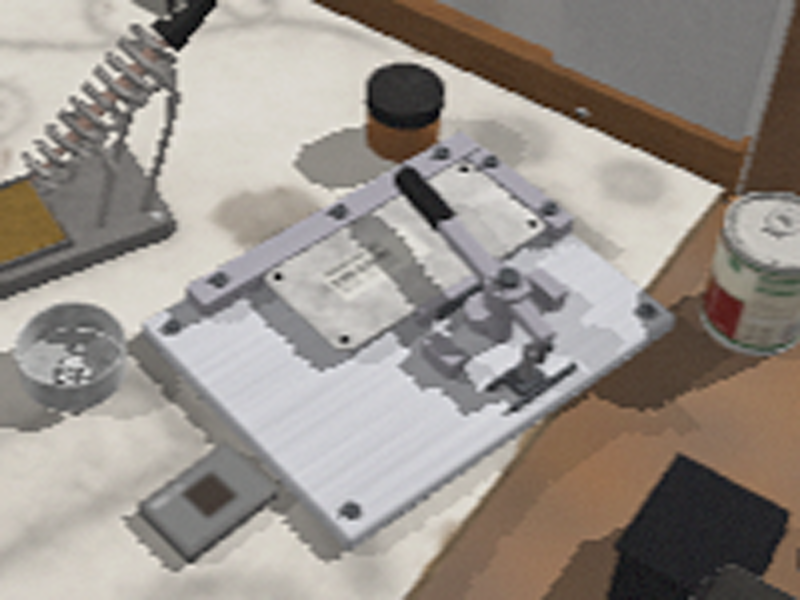

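View pics/top14.png

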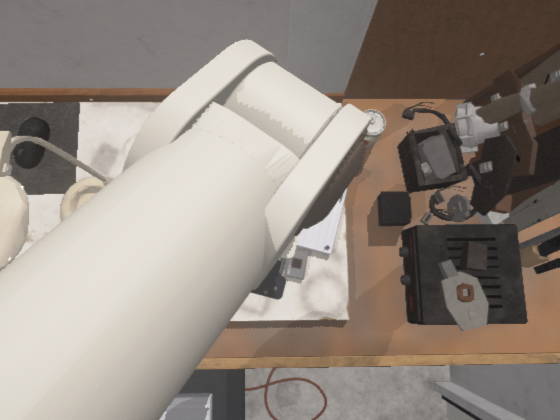

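```bash
python3 - <<'E'
from h import *
s=capture('scene')
P=[w2f(ray(s,210+u/4,160+v/4,.023)) for u,v in [(279,276),(344,340),(532,224),(463,170)]]
print(np.round(P,1),np.mean(P,0).round(1))
for n,(u,v),z in [("fenceN",(190,282),.025),("fenceF",(462,132),.025),("pivot",(509,278),.052),("griptip",(406,177),.052),("gripin",(447,221),.046),("nearL",(146,327),.012),("nearR",(348,545),.012),("farR",(672,318),.012),("pot",(405,82),.041),("tin",(72,335),.022)]: print(n,w2f(ray(s,210+u/4,160+v/4,z)).round(1))
E
```

```text
[[-41.3  31. ]
 [-42.9 -25.1]
 [ 92.9 -26. ]
 [ 92.6  29.4]] [25.3  2.3]
fenceN [-82.3  55.8]
fenceF [112.6  51.9]
pivot [ 33.6 -64.3]
griptip [41.9 24.2]
gripin [ 40.9 -10.4]
nearL [-113.1   54.2]
nearR [-116.8 -115.9]
farR [ 110.2 -115.8]
pot [103.2  92.8]
tin [-150.9   66.4]
```

```bash
python3 -m jog '[[[0,0,0],[0,0,0]],[[0,0,0],[0,0,0]],[[0,0,0],[0,0,0]]]' 0| grep -E "time|tcp_p|force"
python3 -c "
from workcell import close_job
print(close_job())"
```

```text
time_s: 20.83
tcp_pos: [0.4443, -0.2811, 0.2605]
ft_force: [-0.2, -0.0, 0.6]
the job is handed in; nothing more can be done
None
```

I pushed the cover home against the end stop, swung the cam lever to its stop pin, backed the arm clear and handed the job in at about 20.8 s. No verdict is reported.

- **Cover:** I pushed it with the closed fingers until it stalled at the end stop, at about 6–8 N. The last picture puts its centre at about x 25.3, y 2.3 mm in the fixture, against the home point at 25, 3.
- **Lever:** I swept it round with the finger at about 4–6 N. It stopped moving at about 93° (1.62 rad), where the push rose to about 9 N and further presses moved it no more than about 0.3 mm. A rough sum puts about 7–10 N on the pin, but nothing measured that directly.
- **Bystanders:** the tin and pot measured within about 2 mm of their starting positions. I only checked the flat box by eye, and it looked unmoved.

**Less certain:**
- **Fence contact:** I could not see it directly because the fence hides the gap. The scene-view calibration was also off by up to about 6 mm sideways at the plate's corner. That the cover is clamped rests on the fitted position and on the jaw being about 4 mm into its spring.
- **Lever angle:** the picture gave nearer 96–98° for the lever, against 93° from the finger position. I took the stop from the force rise.
- **Vertical force:** it reached about 6.6 N during one press on the lever, which I put down to friction on the grip.

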